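# Build a cross-lapped slatted display riser and slide the plate onto it

## Task

Build the slatted display riser on its dark wooden foot, beside the grey plinth: lay the two dark slats side by side crosswise over the foot's runners, then the two light slats side by side crosswise over the dark ones, every notch fully home. Then slide the terracotta plate straight over from the plinth onto the finished riser, without lifting or tipping it, and leave it centred on top; do not disturb the cup, bowl and tumbler standing round about.

Things in the scene. Friction and masses are not known exactly. Their poses are not given: they have to be found in the camera images.
- foot: Fixed dark wooden foot: two runners 120 long, 22 wide, 26 mm high along its own x, centred at y = +-34 mm, joined by a low batten. Origin on the worktop at its centre. In each runner's top: two notches across it at x = +-34 mm, 27 mm wide, 4 mm deep. It stands 17 to 23 mm from the plinth, which lies on its +x or -x side, square to it, up to 3 mm out of line.
- mid_a (a point): Where the centre of one dark slat belongs when home: 27 mm above the worktop, at x = +34 mm, y = 0 of the foot. The slat lies along the foot's y axis (either way round). Its axes are the foot's.
- mid_b (a point): Where the centre of the other dark slat belongs: as mid_a, at x = -34 mm of the foot.
- top_a (a point): Where the centre of one light slat belongs when home: 37 mm above the worktop, at x = 0, y = +34 mm of the foot. The slat lies along the foot's x axis (either way round). Its axes are the foot's.
- top_b (a point): Where the centre of the other light slat belongs: as top_a, at y = -34 mm of the foot.
- riser_top (a point): Centre of the finished riser's top, 46 mm above the worktop over the foot's origin: the underside of the plate belongs here. Its axes are the foot's.
- dark_1: Dark slat, 120 long (own x), 22 wide (y), 18 mm thick (z), 50 g, origin at its centre; starts flat on the worktop. Both faces have two notches across, 34 mm either side of the middle, 27 mm wide (2.5 mm play each side), 4 mm deep. The middle 41 mm has full section: grip there, across the width.
- dark_2: The second dark slat, the same as dark_1 (interchangeable).
- light_1: Light wood slat, same outline as dark_1 (120 x 22 x 18 mm, origin at its centre, about 50 g), with the two 4 mm notches in its underside only; the upper face is smooth and lies uppermost at the start.
- light_2: The second light slat, the same as light_1 (interchangeable).
- plinth: Fixed grey cast block, 124 x 124 mm, 48 mm high, 2 mm higher than the finished riser; origin on the worktop under its centre; its x axis points along the line of plinth and foot. To its left, and left of the foot, fixed pottery up to 80 mm high stands on the worktop; a ledge from x = 0.63 m carries a coffee mill, a frame, a block and candles, 0.13 to 0.36 m high.
- plate: Terracotta plate standing on the plinth, 129 mm across the rim, 11 mm high; flat underside 102 mm across; the rim overhangs it from 6 mm up; origin at the centre of its underside; 100 to 190 g. Too wide to span with a gripper; pushed at the rim it slides.
- cup: Small terracotta beaker, 45 mm across, 45 mm high, loose on the worktop; origin at the centre of its underside. To be left alone.
- bowl: Terracotta bowl, 71 mm across, 27 mm high, loose on the worktop; origin at the centre of its underside. To be left alone.
- tumbler: Teal tumbler with a bare clay foot, 58 mm across, 55 mm high, loose on the worktop; origin at the centre of its underside. To be left alone.

How it is judged:
On the way, in this order (a step that is already met when the one before it is completed fails the run):
1. both dark slats are home, crosswise on the foot, the plate still on the plinth (((horizontal distance between dark_1 and mid_a below 0.01 m and z of dark_1 in the frame of mid_a between -0.003 and 0.003 m and angle between dark_1's own z axis and vertical below 0.06 rad and angle between the x axis of dark_1 and the y axis of foot, either way round below 0.15 rad) or (horizontal distance between dark_2 and mid_a below 0.01 m and z of dark_2 in the frame of mid_a between -0.003 and 0.003 m and angle between dark_2's own z axis and vertical below 0.06 rad and angle between the x axis of dark_2 and the y axis of foot, either way round below 0.15 rad)) and ((horizontal distance between dark_1 and mid_b below 0.01 m and z of dark_1 in the frame of mid_b between -0.003 and 0.003 m and angle between dark_1's own z axis and vertical below 0.06 rad and angle between the x axis of dark_1 and the y axis of foot, either way round below 0.15 rad) or (horizontal distance between dark_2 and mid_b below 0.01 m and z of dark_2 in the frame of mid_b between -0.003 and 0.003 m and angle between dark_2's own z axis and vertical below 0.06 rad and angle between the x axis of dark_2 and the y axis of foot, either way round below 0.15 rad)) and horizontal distance between plate and plinth below 0.02 m and height (world z) of plate above 0.045 m), for 0.2 s.
2. both light slats are home, crosswise on the dark ones, let go, the plate still on the plinth (all of step 1 and ((horizontal distance between light_1 and top_a below 0.01 m and z of light_1 in the frame of top_a between -0.003 and 0.003 m and angle between light_1's own z axis and vertical below 0.06 rad and angle between the x axis of light_1 and the x axis of foot, either way round below 0.15 rad) or (horizontal distance between light_2 and top_a below 0.01 m and z of light_2 in the frame of top_a between -0.003 and 0.003 m and angle between light_2's own z axis and vertical below 0.06 rad and angle between the x axis of light_2 and the x axis of foot, either way round below 0.15 rad)) and ((horizontal distance between light_1 and top_b below 0.01 m and z of light_1 in the frame of top_b between -0.003 and 0.003 m and angle between light_1's own z axis and vertical below 0.06 rad and angle between the x axis of light_1 and the x axis of foot, either way round below 0.15 rad) or (horizontal distance between light_2 and top_b below 0.01 m and z of light_2 in the frame of top_b between -0.003 and 0.003 m and angle between light_2's own z axis and vertical below 0.06 rad and angle between the x axis of light_2 and the x axis of foot, either way round below 0.15 rad)) and not (contact force between the fingers and dark_1 above 0.05 N) and not (contact force between the fingers and dark_2 above 0.05 N) and not (contact force between the fingers and light_1 above 0.05 N) and not (contact force between the fingers and light_2 above 0.05 N)), for 0.2 s.
At the end, for the whole second after the job is handed in: Dark slats home on the foot, light slats home across them (each within 10 mm of its place, 3 mm in height, level to 0.06 rad, aligned to 0.15 rad); the plate level on the riser (3 mm in height, 0.05 rad), within 20 mm of its centre; all at rest (((horizontal distance between dark_1 and mid_a below 0.01 m and z of dark_1 in the frame of mid_a between -0.003 and 0.003 m and angle between dark_1's own z axis and vertical below 0.06 rad and angle between the x axis of dark_1 and the y axis of foot, either way round below 0.15 rad) or (horizontal distance between dark_2 and mid_a below 0.01 m and z of dark_2 in the frame of mid_a between -0.003 and 0.003 m and angle between dark_2's own z axis and vertical below 0.06 rad and angle between the x axis of dark_2 and the y axis of foot, either way round below 0.15 rad)) and ((horizontal distance between dark_1 and mid_b below 0.01 m and z of dark_1 in the frame of mid_b between -0.003 and 0.003 m and angle between dark_1's own z axis and vertical below 0.06 rad and angle between the x axis of dark_1 and the y axis of foot, either way round below 0.15 rad) or (horizontal distance between dark_2 and mid_b below 0.01 m and z of dark_2 in the frame of mid_b between -0.003 and 0.003 m and angle between dark_2's own z axis and vertical below 0.06 rad and angle between the x axis of dark_2 and the y axis of foot, either way round below 0.15 rad)) and ((horizontal distance between light_1 and top_a below 0.01 m and z of light_1 in the frame of top_a between -0.003 and 0.003 m and angle between light_1's own z axis and vertical below 0.06 rad and angle between the x axis of light_1 and the x axis of foot, either way round below 0.15 rad) or (horizontal distance between light_2 and top_a below 0.01 m and z of light_2 in the frame of top_a between -0.003 and 0.003 m and angle between light_2's own z axis and vertical below 0.06 rad and angle between the x axis of light_2 and the x axis of foot, either way round below 0.15 rad)) and ((horizontal distance between light_1 and top_b below 0.01 m and z of light_1 in the frame of top_b between -0.003 and 0.003 m and angle between light_1's own z axis and vertical below 0.06 rad and angle between the x axis of light_1 and the x axis of foot, either way round below 0.15 rad) or (horizontal distance between light_2 and top_b below 0.01 m and z of light_2 in the frame of top_b between -0.003 and 0.003 m and angle between light_2's own z axis and vertical below 0.06 rad and angle between the x axis of light_2 and the x axis of foot, either way round below 0.15 rad)) and horizontal distance between plate and riser_top below 0.02 m and z of plate in the frame of riser_top between -0.003 and 0.003 m and angle between plate's own z axis and vertical below 0.05 rad and linear speed of each of plate, dark_1, dark_2, light_1, light_2 below 0.01 m/s); the robot touches nothing.
It fails at once if the plate is lifted more than 20 mm off the plinth's height (height (world z) of plate above 0.068 m).
It fails at once if the plate is tipped by more than 0.2 rad (angle between plate's own z axis and vertical above 0.2 rad).
It fails at once if the cup is shifted by more than 20 mm or tipped (distance of cup from where it was at the start of the episode above 0.02 m or angle between cup's own z axis and vertical above 0.3 rad).
It fails at once if the bowl is shifted by more than 20 mm or tipped (distance of bowl from where it was at the start of the episode above 0.02 m or angle between bowl's own z axis and vertical above 0.3 rad).
It fails at once if the tumbler is shifted by more than 20 mm or tipped (distance of tumbler from where it was at the start of the episode above 0.02 m or angle between tumbler's own z axis and vertical above 0.3 rad).
It also fails if it takes over 72 s, if anything falls off the work surface, if the arm or the gripper's body presses on something with over 40 N, if the wrist force passes 120 N, or if a joint passes its speed limit or range.

## Robot

A 6-joint arm with a two-finger parallel gripper is mounted at the origin on a cart in front of the work surface, level with it; the furniture and walls round the work are solid. World frame = base frame: x ahead of the robot, y to its left, z up, the work surface at z = 0. Lengths are in m, angles in rad, forces in N, time in s.
With the tool pointing down it reaches from about 0.375 to 0.9 m from the base axis. Payload 3.1 kg.
Tool frame: the origin (TCP) lies midway between the tips of the shut fingers; the grasp point (between the pads) lies 19 mm behind it; z points along the fingers, y is the line along which they close (so a half turn about z gives the same grasp; the last joint's range is limited). The gripper opens to 87 mm and grips with 3 to 60 N. Pads are 19 mm wide; open, the fingers measure 117 mm over their backs; the gripper's body (75 mm by 190 mm) begins 51 mm behind the grasp point.
Start: joints at [1.016, 0.527, 1.433, -0, 1.181, -0.178], TCP at [0.23, 0.581, 0.223] pointing down, gripper open.
Joint ranges: [-3.08, 3.08], [-0.75, 2.2], [0.22, 2.44], [-1.43, 4.57], [0, 2.65], [-2.85, 2.85]. Speed limits (rad/s): [2.79, 2.79, 3.14, 3.14, 3.14, 3.14].

## Interface

Orientations are given as a unit quaternion [x, y, z, w].
In Python, from rig import get_obs, cams, job gives the robot as it stands.
- The arm moves only by the tool servo_tool, never from a script. Its argument "moves" is text: rows parted by semicolons, each of 5 numbers parted by spaces: the shift along the tool's x, y, z in m, then the turn about the tool's z in degrees, then the finger opening in m, from 0 to 0.087. In form: dx dy dz spin claw; .... A call has 1 to 10 rows; each row is the pose to reach, as a shift and turn from the pose commanded when the call began, along the tool's axes at that moment; what a row does not reach only later rows make up. A row lasts 1/12 s, in which the tool goes at most 41.7 mm and 7.16 degrees, less where a joint would pass 70% of its speed; a pose out of reach is approached as far as the arm can. A call with a gripper value outside its range is refused whole. The fingers move at their own pace and stop on an object; "grip_force" is the grip in N (left out, the last holds). Time passes only in rows, so rows that repeat a pose let the fingers close. It gives the time, the measured TCP pose, the force, the opening and the grip force at its end, in the units of the state.
- get_obs(): the state, without advancing time (a new reading comes with each control period).
- cams.camera(name): name is "scene" or "top"; returns the picture (480x640x3 uint8, blue, green, red); there is no depth.
- cams.camera_model(name): a dict with "fx", "fy", "cx", "cy" (pixels), "dist" ([k1, k2, p1, p2, k3] as OpenCV has them; the pictures are not rectified), "R" (3x3) and "t" (3): a world point X has camera coordinates R X + t. Camera axes: x right, y down, z forward; pixel columns grow to the right and rows downward; lengths in m; the calibration is good to about 2 mm. A picture is of the moment at which its call begins. camera_model takes no time and is no camera call.
- job.hand_in(): hands the job in; it is judged then, once.
The state is a dict: "time": time; "q": joint angles; "joint_velocities": joint speeds; "joint_torque": joint torques, N m; "position": TCP position; "tool_rot": TCP orientation; "ft_force": force on the tool from outside, world axes, zero at the start; "moment": the same for the moment, N m; "grip_width": finger opening in m; "grip_force": force on a finger pad.
Only numpy, scipy, OpenCV 4.12 (cv2) and the standard library are available. Lean on these libraries where they do the work, as an engineer would, in place of code of your own. Each camera call takes 0.05 s, during which the arm holds its last target. There are 200 camera calls.

## Working session

There is one attempt and no reset: what is moved stays moved. The work goes in short steps, Python scripts to look and compute and a tool call to move; the robot and the scene stay as the last step left them, time stands still between calls to the robot, and variables do not carry over. Pictures are saved under pics/ and viewed, at most 10 in all, crops included, and the job is handed in when it is done.

Besides the shell and the picture viewer there is one more tool, called as name(argument=value, ...) on one line, values as JSON. servo_tool: Moves the arm, as the interface text tells. Its arguments: {"type":"object","properties":{"moves":{"type":"string"},"grip_force":{"type":"number"}},"required":["moves"]}

```bash
mkdir -p pics; python3 - <<'E'
from rig import get_obs,cams
import cv2
for n in("scene","top"):
    cv2.imwrite(f"pics/{n}0.png",cams.camera(n)); m=cams.camera_model(n); print(n,m)
o=get_obs();print(o["position"],o["tool_rot"],o["time"])
E
```

```text
scene {'fx': 588.310641279, 'fy': 588.310641279, 'cx': 316.2411600152394, 'cy': 243.35520409148387, 'dist': array([-0.13708379,  0.        ,  0.        ,  0.        ,  0.        ]), 'R': array([[ 0.82105017, -0.57048327,  0.02062665],
       [-0.28129138, -0.43575292, -0.8549822 ],
       [ 0.49674116,  0.69618118, -0.51824703]]), 't': array([-0.52228627,  0.0616068 ,  1.17704734])}
top {'fx': 523.7559063790508, 'fy': 523.7559063790508, 'cx': 317.3186219407258, 'cy': 238.52985446151885, 'dist': array([0.02304357, 0.        , 0.        , 0.        , 0.        ]), 'R': array([[ 0.00893467, -0.99991017,  0.00999161],
       [-0.99011222, -0.0102451 , -0.13990291],
       [ 0.1399927 , -0.00864283, -0.99011481]]), 't': array([-0.27397599,  0.458766  ,  1.00644158])}
[0.22959637 0.580593   0.22165158] [ 1.87269792e-01  9.82308035e-01 -9.19194553e-04 -3.22082219e-04] 0.1
```

View pics/top0.png

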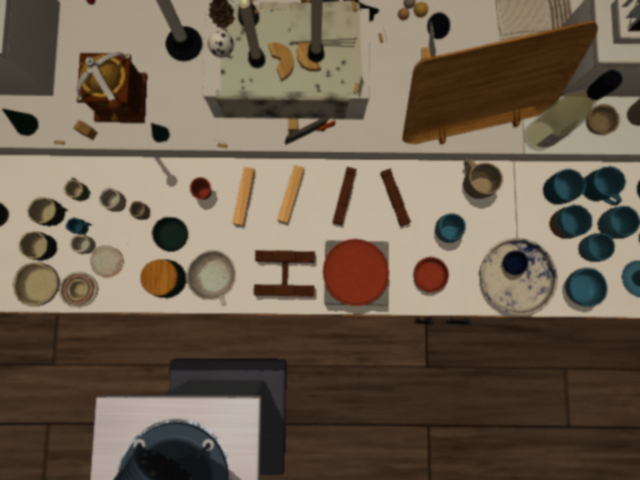

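View pics/scene0.png

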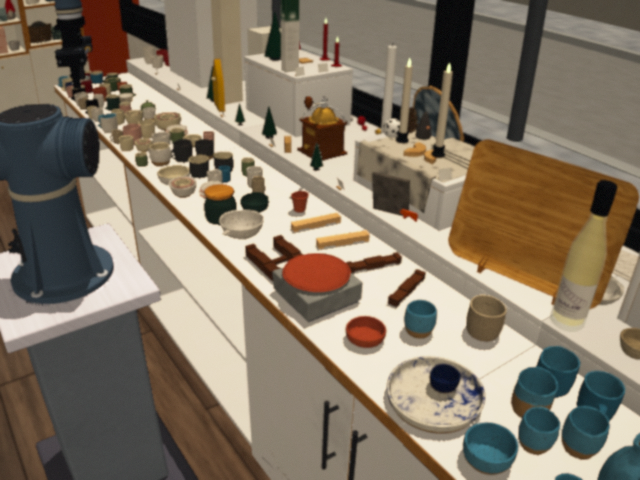

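The top view is square to the work. Light slats are at about (244,196) and (291,194), dark slats at (344,196) and (395,198), the foot at (285,272), and the plinth with plate at (356,270). The cup is at (201,188), the tumbler at (450,228) and the bowl at (431,274). Next I'll measure them.

```bash
cat > h.py <<'E'
import numpy as np, cv2
from rig import get_obs,cams
def unproj(n,uv,z):
    m=cams.camera_model(n);K=np.array([[m["fx"],0,m["cx"]],[0,m["fy"],m["cy"]],[0,0,1.]])
    p=cv2.undistortPoints(np.float64(uv).reshape(-1,1,2),K,m["dist"]).reshape(-1,2)
    d=np.c_[p,np.ones(len(p))]@m["R"]; c=-m["R"].T@m["t"]
    return (c+d*((z-c[2])/d[:,2])[:,None])[:,:2]
def proj(n,X):
    m=cams.camera_model(n);K=np.array([[m["fx"],0,m["cx"]],[0,m["fy"],m["cy"]],[0,0,1.]])
    return cv2.projectPoints(np.float64(X).reshape(-1,1,3),cv2.Rodrigues(m["R"])[0],m["t"],K,m["dist"])[0].reshape(-1,2)
def blobs(mask,zs,roi=(225,155,420,310),amin=150):
    x0,y0,x1,y1=roi; mm=np.zeros_like(mask); mm[y0:y1,x0:x1]=mask[y0:y1,x0:x1]
    for c in cv2.findContours(mm,cv2.RETR_EXTERNAL,cv2.CHAIN_APPROX_NONE)[0]:
        if cv2.contourArea(c)<amin: continue
        w=unproj("top",c.reshape(-1,2),zs)
        (cx,cy),(a,b),t=cv2.minAreaRect(np.float32(w*1000))
        if a<b: a,b,t=b,a,t+90
        print("px",np.round(cv2.minAreaRect(c)[0],1),"mm %.1f %.1f size %.0f %.0f ang(long vs x) %.1f"%(cx,cy,a,b,(t+90)%180-90))
E
python3 - <<'E'
from h import *
im=cv2.imread("pics/top0.png"); h=cv2.cvtColor(im,cv2.COLOR_BGR2HSV)
cv2.imwrite("pics/crop1.png",cv2.resize(im[150:320,180:460],None,fx=2.8,fy=2.8,interpolation=cv2.INTER_CUBIC))
for p in((244,196),(344,196),(285,257),(285,272),(356,270),(327,305),(270,220)):print(p,h[p[1],p[0]],im[p[1],p[0]])
b,g,r=[im[...,i].astype(int) for i in range(3)]
dark=((r<115)&(r-b>15)).astype('uint8')
light=((r-b>45)&(g-b>25)&(r>140)).astype('uint8')
plate=((r-g>60)&(r>120)).astype('uint8')
grey=((h[...,1]<60)&(h[...,2]<165)).astype('uint8')
for n,m,z in(("dark",dark,.016),("foot",dark,.026),("light",light,.016),("plate",plate,.057)):print(n);blobs(m,z)
print("tumbler",unproj("top",[(450,228)],.05),"cup",unproj("top",[(201,188)],.04),"bowl",unproj("top",[(431,274)],.025))
E
```

```text
(244, 196) [ 16 157 169] [ 65 121 169]
(344, 196) [ 10 207  64] [12 30 64]
(285, 257) [ 10 195  64] [15 31 64]
(285, 272) [ 10 191  60] [15 30 60]
(356, 270) [  7 207 122] [ 23  45 122]
(327, 305) [19 54 99] [78 91 99]
(270, 220) [ 19  48 191] [155 178 191]
dark
px [284.5 274.5] mm 390.9 -205.0 size 121 94 ang(long vs x) -89.5
px [356.  274.5] mm 392.6 -347.7 size 138 128 ang(long vs x) 0.5
px [395.1 198. ] mm 549.7 -427.8 size 123 24 ang(long vs x) 19.7
px [344.5 196.5] mm 551.7 -324.5 size 124 23 ang(long vs x) -14.3
foot
px [284.5 274.5] mm 390.2 -205.5 size 120 93 ang(long vs x) -89.5
px [356.  274.5] mm 391.9 -346.8 size 137 127 ang(long vs x) 0.5
px [395.1 198. ] mm 547.4 -426.2 size 122 23 ang(long vs x) 19.7
px [344.5 196.5] mm 549.4 -323.9 size 123 23 ang(long vs x) -14.3
light
px [242.4 195.1] mm 552.4 -116.1 size 122 23 ang(long vs x) -9.4
px [289.8 193.2] mm 557.5 -212.7 size 122 23 ang(long vs x) -15.8
plate
tumbler [[ 0.48262635 -0.52951826]] cup [[ 0.55981333 -0.03669456]] bowl [[ 0.39382071 -0.49595649]]
```

View pics/crop1.png

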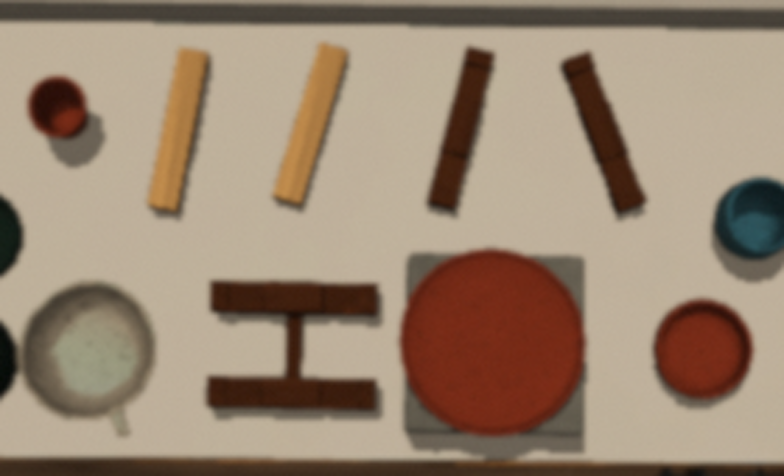

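```bash
cat >> h.py <<'E'
def go(x,y,z,psi):
    o=get_obs();q=o["tool_rot"];from scipy.spatial.transform import Rotation as Ro
    R=Ro.from_quat(q).as_matrix();d=R.T@(np.array([x,y,z])-o["position"]);p0=np.degrees(np.arctan2(R[1,0],R[0,0]))
    s=(p0-psi+180)%360-180
    print("shift",np.round(d,4),"spin %.1f"%s,"psi0 %.1f"%p0,"pos",np.round(o["position"],4),"q6 %.2f"%o["q"][5],"t",round(o["time"],2),"tilt",np.round(R[:,2],3))
E
python3 - <<'E'
from h import *
im=cv2.imread("pics/top0.png"); S=4
big=cv2.resize(im,None,fx=S,fy=S,interpolation=cv2.INTER_CUBIC).astype(int)
r=big[...,2];b=big[...,0]
def meas(roi,z,thr):
    m=np.zeros(r.shape,'uint8');x0,y0,x1,y1=[v*S for v in roi];m[y0:y1,x0:x1]=(r[y0:y1,x0:x1]<thr)
    if thr==0: m[y0:y1,x0:x1]=((r-b)[y0:y1,x0:x1]>65)
    c=max(cv2.findContours(m,0,1)[0],key=cv2.contourArea).reshape(-1,2)
    w=unproj("top",(c+.5)/S-.5,z)*1000
    (cx,cy),(a,bb),t=cv2.minAreaRect(np.float32(w))
    if a<bb:a,bb,t=bb,a,t+90
    print(roi,"%.1f %.1f size %.1f %.1f ang %.1f"%(cx,cy,a,bb,(t+90)%180-90))
for thr in(90,105):
    meas((245,245,322,268),.026,thr);meas((245,279,322,305),.026,thr);meas((245,240,322,305),.026,thr)
    meas((325,160,365,230),.018,thr);meas((372,160,415,235),.018,thr)
meas((225,160,265,230),.018,0);meas((272,160,310,230),.018,0)
b_=big;m=((big[...,2]-big[...,1])>50)
ys,xs=np.nonzero(m[235*S:310*S,315*S:400*S]);c=np.c_[xs+315*S,ys+235*S]
w=unproj("top",(c+.5)/S-.5,.059)*1000;(p,rad)=cv2.minEnclosingCircle(np.float32(w));print("plate",p,rad,w.mean(0))
go(.553,-.325,.15,165.7)
E
```

```text
(245, 245, 322, 268) 420.3 -205.8 size 117.9 32.8 ang 89.4
(245, 279, 322, 305) 364.3 -205.2 size 118.5 35.0 ang 89.4
(245, 240, 322, 305) 391.7 -205.5 size 118.5 89.9 ang 89.4
(325, 160, 365, 230) 551.4 -324.2 size 121.5 20.6 ang -14.0
(372, 160, 415, 235) 549.6 -427.3 size 120.3 22.5 ang 19.7
(245, 245, 322, 268) 420.8 -205.9 size 119.4 33.6 ang -90.0
(245, 279, 322, 305) 363.1 -205.6 size 120.2 37.3 ang -89.5
(245, 240, 322, 305) 390.9 -205.6 size 120.3 93.2 ang -90.0
(325, 160, 365, 230) 551.2 -324.4 size 123.3 22.2 ang -14.1
(372, 160, 415, 235) 549.3 -427.4 size 122.3 23.6 ang 19.7
(225, 160, 265, 230) 550.7 -117.6 size 120.2 22.5 ang -9.5
(272, 160, 310, 230) 556.1 -213.8 size 120.2 22.2 ang -15.9
plate (394.26837158203125, -342.9013977050781) 63.338565826416016 [ 393.69876837 -343.02240814]
shift [-0.6339 -0.723   0.0729] spin -7.3 psi0 158.4 pos [0.2296 0.5806 0.2217] q6 -0.18 t 0.1 tilt [-0.001 -0.002 -1.   ]
```

servo_tool(moves="-0.634 -0.723 0 -7.3 0.05; -0.634 -0.723 0 -7.3 0.05; -0.634 -0.723 0 -7.3 0.05; -0.634 -0.723 0 -7.3 0.05; -0.634 -0.723 0 -7.3 0.05; -0.634 -0.723 0 -7.3 0.05; -0.634 -0.723 0 -7.3 0.05; -0.634 -0.723 0 -7.3 0.05; -0.634 -0.723 0 -7.3 0.05; -0.634 -0.723 0 -7.3 0.05")

```text
time: 0.93
position: [0.3701, 0.1869, 0.2225]
tool_rot: [0.124, 0.992, -0.0, -0.0]
ft_force: [1.3, 0.3, 0.2]
grip_width: 0.0502
grip_force: 0.0
```

```bash
python3 -c "
from h import *
go(.5525,-.3247,.10,165.9)"
```

```text
shift [-0.3029 -0.4509  0.1225] spin -0.2 psi0 165.7 pos [0.3701 0.1869 0.2225] q6 -1.13 t 0.93 tilt [-0. -0. -1.]
```

servo_tool(moves="-0.303 -0.451 0 -0.2 0.05; -0.303 -0.451 0 -0.2 0.05; -0.303 -0.451 0 -0.2 0.05; -0.303 -0.451 0 -0.2 0.05; -0.303 -0.451 0 -0.2 0.05; -0.303 -0.451 0 -0.2 0.05; -0.303 -0.451 0 -0.2 0.05; -0.303 -0.451 0.07 -0.2 0.05; -0.303 -0.451 0.07 -0.2 0.05; -0.303 -0.451 0.07 -0.2 0.05")

```text
time: 1.77
position: [0.5085, -0.2015, 0.1885]
tool_rot: [0.123, 0.992, 0.0, -0.0]
ft_force: [0.8, 1.4, 0.7]
grip_width: 0.05
grip_force: 0.0
```

servo_tool(moves="-0.04 -0.06 0.04 0 0.05; -0.04 -0.06 0.04 0 0.05; -0.04 -0.06 0.04 0 0.05")

```text
time: 2.02
position: [0.5333, -0.2736, 0.1445]
tool_rot: [0.125, 0.992, -0.001, -0.001]
ft_force: [0.8, 0.6, -0.0]
grip_width: 0.0498
grip_force: 0.0
```

```bash
python3 -c "
from h import *
go(.5525,-.3247,.004,165.9)"
```

```text
shift [-0.0314 -0.0446  0.1405] spin -0.2 psi0 165.7 pos [ 0.5333 -0.2736  0.1445] q6 -1.98 t 2.02 tilt [-0.001 -0.001 -1.   ]
```

servo_tool(moves="-0.031 -0.045 0.04 -0.2 0.05; -0.031 -0.045 0.08 -0.2 0.05; -0.031 -0.045 0.1 -0.2 0.05; -0.031 -0.045 0.1 -0.2 0.05; -0.031 -0.045 0.1 -0.2 0.05")

```text
time: 2.43
position: [0.5494, -0.3166, 0.0464]
tool_rot: [0.121, 0.993, 0.002, -0.003]
ft_force: [-0.2, -0.9, 1.7]
grip_width: 0.0502
grip_force: 0.0
```

```bash
python3 -c "
from h import *
go(.5525,-.3247,.004,165.9)
im=cams.camera('top');im2=cams.camera('scene')
a=cv2.resize(im[150:320,250:420],(520,520));b=cv2.resize(im2[210:310,320:440],(280,233))
o=np.zeros((520,800,3),'uint8');o[:,:520]=a;o[:233,520:]=b;cv2.imwrite('pics/g1.png',o)"
```

```text
shift [-0.0052 -0.0073  0.0423] spin 0.2 psi0 166.1 pos [ 0.5494 -0.3166  0.0464] q6 -2.03 t 2.43 tilt [-0.006  0.005 -1.   ]
```

View pics/g1.png

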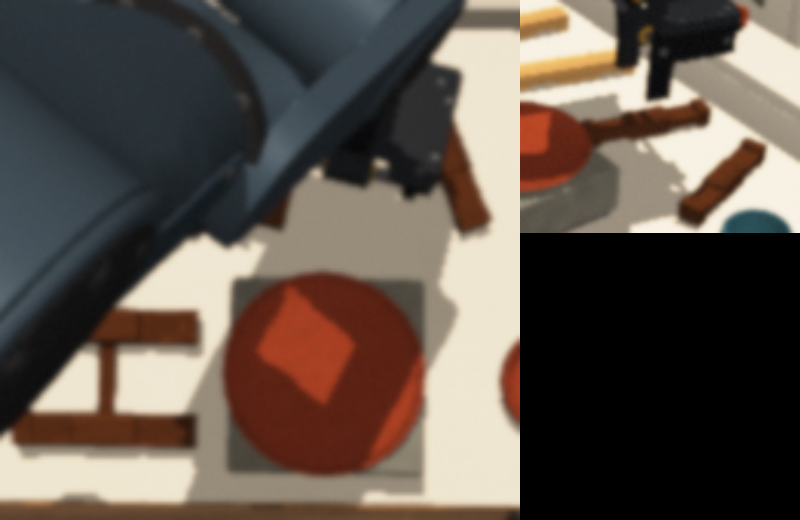

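The arm hides the slat in the top view; in the scene inset the fingers straddle the dark slat. I'll let it settle, then go down.

servo_tool(moves="0 0 0.01 0 0.05; 0 0 0.01 0 0.05; 0 0 0.01 0 0.05; 0 0 0.01 0 0.05")

```text
time: 2.87
position: [0.5522, -0.3186, 0.0405]
tool_rot: [0.121, 0.993, -0.001, 0.001]
ft_force: [-0.3, -0.0, -0.6]
grip_width: 0.0502
grip_force: 0.0
```

```bash
python3 -c "
from h import *
go(.5525,-.3247,.005,165.9)"
```

```text
shift [-0.0017 -0.0059  0.0355] spin 0.2 psi0 166.1 pos [ 0.5522 -0.3186  0.0405] q6 -2.03 t 2.87 tilt [ 0.002 -0.001 -1.   ]
```

servo_tool(moves="-0.002 -0.006 0.015 0.2 0.05; -0.002 -0.006 0.028 0.2 0.05; -0.002 -0.006 0.032 0.2 0.05; -0.002 -0.006 0.032 0.2 0.05; -0.002 -0.006 0.032 0.2 0.05; -0.002 -0.006 0.032 0.2 0.05")

```text
time: 3.37
position: [0.5523, -0.3248, 0.0073]
tool_rot: [0.123, 0.992, -0.0, 0.0]
ft_force: [-0.8, -0.0, -0.1]
grip_width: 0.0496
grip_force: 0.0
```

```bash
python3 -c "
from h import *
go(.5525,-.3247,.005,165.9)
im2=cams.camera('scene');cv2.imwrite('pics/g2.png',cv2.resize(im2[220:310,320:440],(640,480)))"
```

```text
shift [-0.0001  0.0001  0.0023] spin 0.0 psi0 165.9 pos [ 0.5523 -0.3248  0.0073] q6 -2.03 t 3.37 tilt [ 0. -0. -1.]
```

View pics/g2.png

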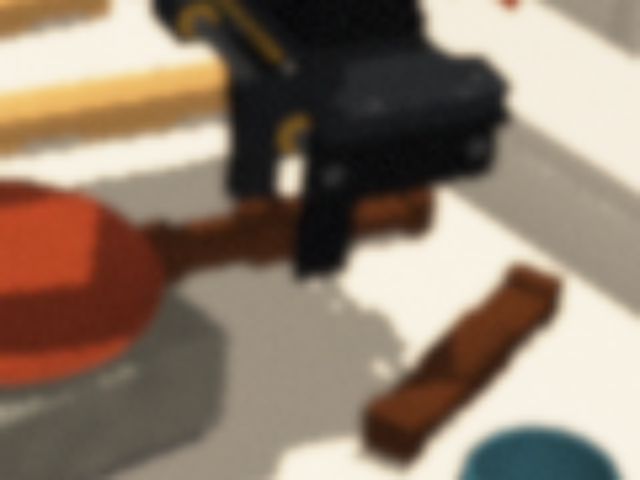

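The fingers straddle the slat's middle, so I'll grip and lift.

servo_tool(moves="0 0 0.001 0 0.01; 0 0 0.001 0 0.01; 0 0 0.001 0 0.01; 0 0 0.001 0 0.01; 0 0 -0.03 0 0.01; 0 0 -0.06 0 0.01; 0 0 -0.09 0 0.01; 0 0 -0.09 0 0.01; 0 0 -0.09 0 0.01", grip_force=20)

```text
time: 4.17
position: [0.5534, -0.3259, 0.0994]
tool_rot: [0.123, 0.992, -0.001, 0.002]
ft_force: [0.1, 0.8, -0.1]
grip_width: 0.0106
grip_force: 0.0
```

```bash
python3 -c "
from h import *
go(.392,-.1715,.10,179.4)"
```

```text
shift [ 0.1941  0.1105 -0.0017] spin -13.5 psi0 165.9 pos [ 0.5534 -0.3259  0.0994] q6 -2.03 t 4.17 tilt [ 0.004 -0.003 -1.   ]
```

```bash
python3 -c "
from h import *
print(get_obs()['grip_width'])
im2=cams.camera('scene');cv2.imwrite('pics/g3.png',cv2.resize(im2[190:330,290:470],(720,560)))
im=cams.camera('top');cv2.imwrite('pics/g3t.png',cv2.resize(im[150:320,250:420],(520,520)))"
```

```text
0.010588311327247114
```

View pics/g3.png

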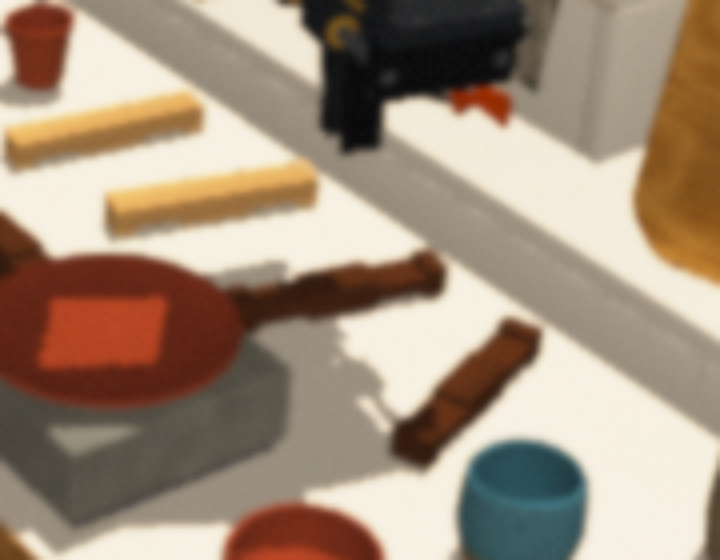

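The fingers close slowly, so the lift began before they touched and the slat is unmoved. I'll reopen, go down again and wait for contact.

servo_tool(moves="0 0 0 0 0.045; 0 0 0 0 0.045; 0 0 0 0 0.045; 0 0 0 0 0.045; 0 0 0 0 0.045; 0 0 0 0 0.045; 0 0 0 0 0.045; 0 0 0 0 0.045")

```text
time: 4.93
position: [0.5522, -0.3249, 0.097]
tool_rot: [0.123, 0.992, -0.0, 0.0]
ft_force: [0.6, 0.6, 0.2]
grip_width: 0.0442
grip_force: 0.0
```

```bash
python3 -c "
from h import *
go(.5525,-.3247,.005,165.9)"
```

```text
shift [-0.0002  0.0003  0.092 ] spin 0.0 psi0 165.9 pos [ 0.5522 -0.3249  0.097 ] q6 -2.03 t 4.93 tilt [ 0. -0. -1.]
```

servo_tool(moves="0 0 0.03 0 0.045; 0 0 0.06 0 0.045; 0 0 0.08 0 0.045; 0 0 0.091 0 0.045; 0 0 0.091 0 0.045; 0 0 0.091 0 0.01; 0 0 0.091 0 0.01; 0 0 0.091 0 0.01; 0 0 0.091 0 0.01; 0 0 0.091 0 0.01")

```text
time: 5.77
position: [0.5529, -0.3253, 0.0074]
tool_rot: [0.123, 0.992, -0.001, 0.001]
ft_force: [0.1, 0.2, 4.2]
grip_width: 0.0219
grip_force: 20.0
```

servo_tool(moves="0 0 0 0 0.01; 0 0 0 0 0.01; 0 0 0 0 0.01; 0 0 0 0 0.01", grip_force=20)

```text
time: 6.1
position: [0.5529, -0.3254, 0.0074]
tool_rot: [0.123, 0.992, -0.001, 0.001]
ft_force: [-0.6, 0.6, 5.9]
grip_width: 0.0217
grip_force: 20.0
```

servo_tool(moves="0 0 -0.03 0 0.01; 0 0 -0.06 0 0.01; 0 0 -0.09 0 0.01; 0 0 -0.09 0 0.01; 0 0 -0.09 0 0.01")

```text
time: 6.52
position: [0.5533, -0.3258, 0.0982]
tool_rot: [0.123, 0.992, -0.001, 0.002]
ft_force: [-0.2, 0.3, -1.2]
grip_width: 0.0216
grip_force: 20.0
```

```bash
python3 -c "
from h import *
o=get_obs();print(o['grip_width'],o['grip_force'])
go(.392,-.1715,.10,179.4)"
```

```text
0.021613018237082247 19.999874532222748
shift [ 0.194   0.1104 -0.0028] spin -13.5 psi0 165.9 pos [ 0.5533 -0.3258  0.0982] q6 -2.03 t 6.52 tilt [ 0.003 -0.003 -1.   ]
```

servo_tool(moves="0.194 0.111 0 -13.5 0.01; 0.194 0.111 0 -13.5 0.01; 0.194 0.111 0 -13.5 0.01; 0.194 0.111 0 -13.5 0.01; 0.194 0.111 0 -13.5 0.01; 0.194 0.111 0 -13.5 0.01; 0.194 0.111 0 -13.5 0.01; 0.194 0.111 0.03 -13.5 0.01; 0.194 0.111 0.055 -13.5 0.01; 0.194 0.111 0.055 -13.5 0.01")

```text
time: 7.35
position: [0.3901, -0.1696, 0.0375]
tool_rot: [0.005, 1.0, 0.002, -0.002]
ft_force: [0.4, -0.0, -0.7]
grip_width: 0.0217
grip_force: 20.0
```

servo_tool(moves="0 0 0 0 0.01; 0 0 0 0 0.01; 0 0 0 0 0.01; 0 0 0 0 0.01")

```text
time: 7.68
position: [0.3918, -0.1706, 0.042]
tool_rot: [0.005, 1.0, -0.001, 0.001]
ft_force: [-0.0, 0.3, -0.5]
grip_width: 0.0217
grip_force: 20.0
```

```bash
python3 -c "
from h import *
o=get_obs();print(o['grip_width'],o['grip_force'])
go(.392,-.1715,.0254,179.4)
# check picture: predicted outline of slat (at measured height) and of the foot in the scene view
im=cams.camera('scene');z0=o['position'][2]-.0074;S=6;x0,y0=225,215
big=cv2.resize(im[y0:y0+90,x0:x0+125],None,fx=S,fy=S,interpolation=cv2.INTER_CUBIC)
def box(c,L,W,a,z,col):
    a=np.radians(a);u=np.array([np.cos(a),np.sin(a)]);v=np.array([-u[1],u[0]])
    P=[np.r_[np.array(c)+s*u*L/2+t*v*W/2,z] for s,t in((1,1),(1,-1),(-1,-1),(-1,1))]
    p=(proj('scene',P)+.5-[x0,y0])*S;cv2.polylines(big,[p.round().astype(int)],True,col,1)
p=o['position'][:2];box(p,.12,.022,-.6,z0+.018,(0,255,0))
u=np.array([.0105,1]);v=np.array([-1,.0105]);c=np.array([.392,-.2055])
for s in(1,-1):box(c+s*.034*v,.12,.022,89.4,.026,(255,255,0))
cv2.imwrite('pics/p1.png',big)"
```

```text
0.021657294780529582 19.999745786190033
shift [-0.0002 -0.0009  0.0166] spin 0.0 psi0 179.4 pos [ 0.3918 -0.1706  0.042 ] q6 -2.23 t 7.68 tilt [ 0.002 -0.002 -1.   ]
```

View pics/p1.png

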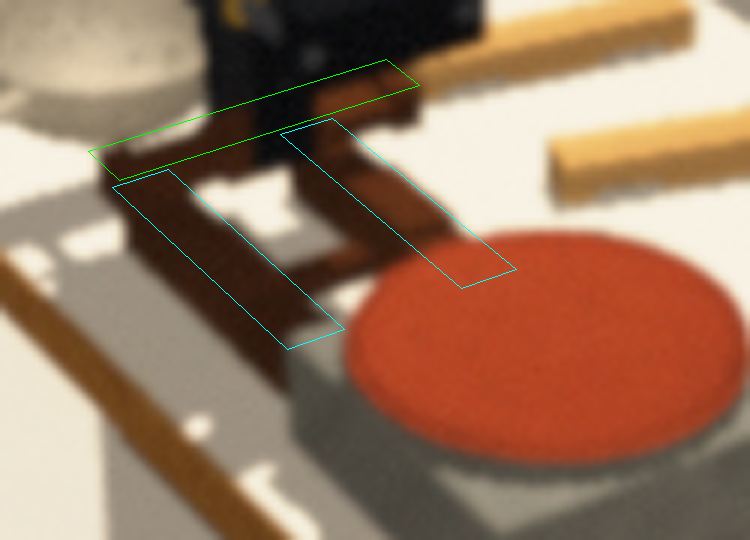

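The slat and foot outlines show the same small calibration offset in the scene view, so their relative placing looks right. Lowering.

servo_tool(moves="0 -0.001 0.006 0 0.01; 0 -0.001 0.010 0 0.01; 0 -0.001 0.014 0 0.01; 0 -0.001 0.018 0 0.01; 0 -0.001 0.019 0 0.01; 0 -0.001 0.019 0 0.01; 0 -0.001 0.019 0 0.01")

```text
time: 8.32
position: [0.3912, -0.1711, 0.0231]
tool_rot: [0.005, 1.0, -0.0, 0.001]
ft_force: [-1.0, -0.2, 17.9]
grip_width: 0.0216
grip_force: 20.0
```

servo_tool(moves="0 0 -0.002 0 0.036; 0 0 -0.002 0 0.036; 0 0 -0.002 0 0.036; 0 0 -0.002 0 0.036; 0 0 -0.002 0 0.036; 0 0 -0.03 0 0.036; 0 0 -0.06 0 0.036; 0 0 -0.10 0 0.036; 0 0 -0.10 0 0.036; 0 0 -0.10 0 0.036")

```text
time: 9.15
position: [0.3923, -0.1718, 0.1237]
tool_rot: [0.005, 1.0, -0.002, 0.002]
ft_force: [-0.4, 0.6, 0.3]
grip_width: 0.0362
grip_force: 0.0
```

```bash
python3 -c "
from h import *
go(.551,-.4283,.10,199.7)"
```

```text
shift [-0.1612 -0.2548  0.0253] spin -20.3 psi0 179.4 pos [ 0.3923 -0.1718  0.1237] q6 -2.24 t 9.15 tilt [ 0.004 -0.003 -1.   ]
```

servo_tool(moves="0 0 0 100 0.045; 0 0 0 100 0.045; 0 0 0 100 0.045; 0 0 0 100 0.045; 0 0 0 100 0.045; 0 0 0 100 0.045; 0 0 0 100 0.045; 0 0 0 100 0.045; 0 0 0 100 0.045; 0 0 0 100 0.045")

```text
time: 9.98
position: [0.39, -0.1702, 0.1204]
tool_rot: [0.592, 0.806, 0.0, -0.002]
ft_force: [-0.5, -0.6, -0.8]
grip_width: 0.0448
grip_force: 0.0
```

```bash
python3 -c "
from h import *
go(.551,-.4283,.10,19.7)"
```

```text
shift [-0.2945  0.0763  0.0193] spin 87.7 psi0 107.4 pos [ 0.39   -0.1702  0.1204] q6 -0.98 t 9.98 tilt [-0.003  0.002 -1.   ]
```

servo_tool(moves="0 0 0 87.7 0.045; -0.03 0.008 0 87.7 0.045; -0.06 0.016 0 87.7 0.045; -0.09 0.024 0 87.7 0.045; -0.12 0.032 0 87.7 0.045; -0.15 0.04 0 87.7 0.045; -0.18 0.048 0 87.7 0.045; -0.22 0.058 0 87.7 0.045; -0.26 0.068 0 87.7 0.045; -0.294 0.076 0 87.7 0.045")

```text
time: 10.82
position: [0.5536, -0.4292, 0.1192]
tool_rot: [0.952, 0.307, -0.001, -0.001]
ft_force: [-0.4, 0.3, -0.1]
grip_width: 0.0448
grip_force: 0.0
```

servo_tool(moves="0 0 0 13.4 0.045; 0 0 0 13.4 0.045; 0 0 0.03 13.4 0.045; 0 0 0.05 13.4 0.045; 0 0 0.05 13.4 0.045; 0 0 0.05 13.4 0.045")

```text
time: 11.32
position: [0.5515, -0.426, 0.0684]
tool_rot: [0.98, 0.197, -0.002, -0.003]
ft_force: [0.6, -0.0, 0.6]
grip_width: 0.045
grip_force: 0.0
```

```bash
python3 -c "
from h import *
go(.551,-.4283,.0065,19.7)"
```

```text
shift [-0.0012  0.0023  0.0619] spin 3.1 psi0 22.8 pos [ 0.5515 -0.426   0.0684] q6 0.36 t 11.32 tilt [-0.005  0.005 -1.   ]
```

servo_tool(moves="0 0 0 3 0.045; -0.001 0.002 0.02 3 0.045; -0.001 0.002 0.035 3 0.045; -0.001 0.002 0.035 3 0.045; -0.001 0.002 0.035 3 0.045")

```text
time: 11.73
position: [0.5524, -0.4291, 0.036]
tool_rot: [0.985, 0.172, -0.001, -0.001]
ft_force: [-0.3, -0.8, -0.6]
grip_width: 0.0449
grip_force: 0.0
```

```bash
python3 -c "
from h import *
go(.551,-.4283,.0065,19.7)"
```

```text
shift [-0.001  -0.0012  0.0295] spin 0.1 psi0 19.8 pos [ 0.5524 -0.4291  0.036 ] q6 0.41 t 11.73 tilt [-0.002  0.002 -1.   ]
```

servo_tool(moves="-0.001 -0.001 0.015 0 0.045; -0.001 -0.001 0.026 0 0.045; -0.001 -0.001 0.029 0 0.045; -0.001 -0.001 0.029 0 0.045; -0.001 -0.001 0.029 0 0.01; -0.001 -0.001 0.029 0 0.01; -0.001 -0.001 0.029 0 0.01; -0.001 -0.001 0.029 0 0.01; -0.001 -0.001 0.029 0 0.01; -0.001 -0.001 0.029 0 0.01")

```text
time: 12.57
position: [0.5521, -0.4295, 0.0086]
tool_rot: [0.985, 0.172, 0.0, 0.0]
ft_force: [-1.1, -0.2, 2.3]
grip_width: 0.0219
grip_force: 20.0
```

servo_tool(moves="0 0 0 0 0.01; 0 0 0 0 0.01; 0 0 -0.03 0 0.01; 0 0 -0.06 0 0.01; 0 0 -0.09 0 0.01; 0 0 -0.1 0 0.01; 0 0 -0.1 0 0.01; 0 0 -0.1 0 0.01")

```text
time: 13.23
position: [0.5515, -0.4291, 0.1078]
tool_rot: [0.985, 0.172, -0.0, -0.0]
ft_force: [0.1, -1.2, -1.9]
grip_width: 0.0219
grip_force: 20.0
```

```bash
python3 -c "
from h import *
go(.3915,-.2395,.10,-.6)"
```

```text
shift [-0.0865 -0.2325  0.0078] spin 20.4 psi0 19.8 pos [ 0.5515 -0.4291  0.1078] q6 0.41 t 13.23 tilt [-0.  0. -1.]
```

servo_tool(moves="-0.086 -0.233 0 20.4 0.01; -0.086 -0.233 0 20.4 0.01; -0.086 -0.233 0 20.4 0.01; -0.086 -0.233 0 20.4 0.01; -0.086 -0.233 0 20.4 0.01; -0.086 -0.233 0 20.4 0.01; -0.086 -0.233 0 20.4 0.01; -0.086 -0.233 0 20.4 0.01; -0.086 -0.233 0.03 20.4 0.01; -0.086 -0.233 0.055 20.4 0.01")

```text
time: 14.07
position: [0.3937, -0.2409, 0.0523]
tool_rot: [1.0, -0.006, 0.002, 0.002]
ft_force: [-1.2, -0.5, -0.8]
grip_width: 0.0219
grip_force: 20.0
```

servo_tool(moves="0 0 0 0 0.01; 0 0 0 0 0.01; 0 0 0 0 0.01; 0 0 0 0 0.01")

```text
time: 14.4
position: [0.3928, -0.24, 0.0538]
tool_rot: [1.0, -0.006, 0.001, 0.001]
ft_force: [0.1, -0.6, -0.1]
grip_width: 0.0216
grip_force: 20.0
```

```bash
python3 -c "
from h import *
go(.392,-.2395,.0266,-.6)"
```

```text
shift [-0.0009 -0.0006  0.0272] spin -0.0 psi0 -0.6 pos [ 0.3928 -0.24    0.0538] q6 0.79 t 14.4 tilt [ 0.001 -0.001 -1.   ]
```

servo_tool(moves="-0.001 -0.0005 0.008 0 0.01; -0.001 -0.0005 0.016 0 0.01; -0.001 -0.0005 0.022 0 0.01; -0.001 -0.0005 0.026 0 0.01; -0.001 -0.0005 0.029 0 0.01; -0.001 -0.0005 0.029 0 0.01; -0.001 -0.0005 0.029 0 0.01")

```text
time: 14.98
position: [0.391, -0.2385, 0.0248]
tool_rot: [1.0, -0.005, 0.0, 0.0]
ft_force: [-1.0, 1.8, 10.7]
grip_width: 0.0219
grip_force: 20.0
```

servo_tool(moves="0 0 -0.002 0 0.034; 0 0 -0.002 0 0.034; 0 0 -0.002 0 0.034; 0 0 -0.002 0 0.034; 0 0 -0.002 0 0.034; 0 0 -0.03 0 0.034; 0 0 -0.06 0 0.034; 0 0 -0.09 0 0.034; 0 0 -0.09 0 0.034; 0 0 -0.09 0 0.034")

```text
time: 15.82
position: [0.3919, -0.2394, 0.1153]
tool_rot: [1.0, -0.005, 0.001, 0.001]
ft_force: [-0.7, 0.7, -0.2]
grip_width: 0.0341
grip_force: 0.0
```

```bash
python3 -c "
from h import *
go(.5575,-.2138,.10,-15.9)"
```

```text
shift [ 0.1653 -0.0275  0.0157] spin 15.3 psi0 -0.6 pos [ 0.3919 -0.2394  0.1153] q6 0.79 t 15.82 tilt [ 0.003 -0.003 -1.   ]
```

servo_tool(moves="0.165 -0.0275 0 15.3 0.045; 0.165 -0.0275 0 15.3 0.045; 0.165 -0.0275 0 15.3 0.045; 0.165 -0.0275 0 15.3 0.045; 0.165 -0.0275 0.03 15.3 0.045; 0.165 -0.0275 0.06 15.3 0.045; 0.165 -0.0275 0.07 15.3 0.045; 0.165 -0.0275 0.07 15.3 0.045; 0.165 -0.0275 0.07 15.3 0.045")

```text
time: 16.57
position: [0.555, -0.2125, 0.0428]
tool_rot: [0.99, -0.139, -0.002, -0.001]
ft_force: [0.1, -0.7, 0.0]
grip_width: 0.0448
grip_force: 0.0
```

```bash
python3 -c "
from h import *
go(.5575,-.2138,.0075,-15.9)
im=cams.camera('scene');cv2.imwrite('pics/s2.png',cv2.resize(im[190:320,225:380],None,fx=4,fy=4,interpolation=cv2.INTER_CUBIC))"
```

```text
shift [0.0029 0.0006 0.0352] spin -0.1 psi0 -16.0 pos [ 0.555  -0.2125  0.0428] q6 1.30 t 16.57 tilt [-0.003  0.002 -1.   ]
```

View pics/s2.png

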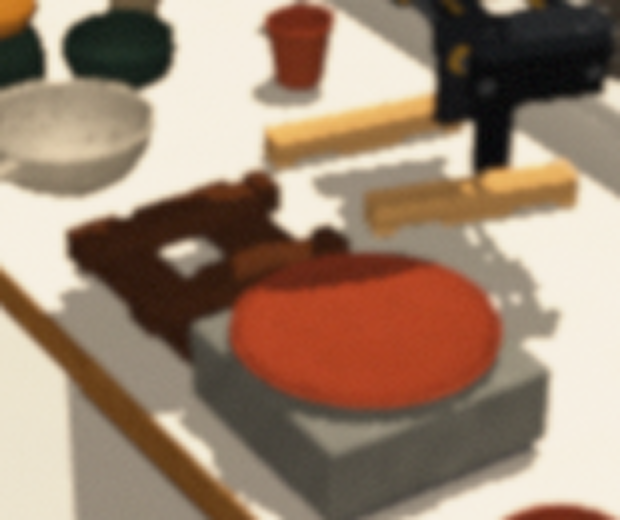

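Both dark slats lie across the foot, and the fingers are over the light slat's middle. I'll go down and grip.

servo_tool(moves="0.002 0.001 0.015 0 0.045; 0.002 0.001 0.03 0 0.045; 0.002 0.001 0.034 0 0.045; 0.002 0.001 0.034 0 0.045; 0.002 0.001 0.034 0 0.01; 0.002 0.001 0.034 0 0.01; 0.002 0.001 0.034 0 0.01; 0.002 0.001 0.034 0 0.01; 0.002 0.001 0.034 0 0.01; 0.002 0.001 0.034 0 0.01")

```text
time: 17.45
position: [0.5584, -0.2147, 0.0108]
tool_rot: [0.99, -0.138, 0.0, 0.0]
ft_force: [-0.5, -0.2, 4.1]
grip_width: 0.0215
grip_force: 20.0
```

servo_tool(moves="0 0 0 0 0.01; 0 0 0 0 0.01; 0 0 -0.03 0 0.01; 0 0 -0.06 0 0.01; 0 0 -0.09 0 0.01; 0 0 -0.1 0 0.01; 0 0 -0.1 0 0.01; 0 0 -0.1 0 0.01")

```text
time: 18.12
position: [0.5577, -0.2143, 0.1097]
tool_rot: [0.99, -0.139, -0.0, -0.0]
ft_force: [-0.3, -0.6, -0.8]
grip_width: 0.0213
grip_force: 20.0
```

```bash
python3 -c "
from h import *
go(.426,-.206,.10,89.4)"
```

```text
shift [-0.1289  0.0282  0.0098] spin -105.3 psi0 -15.9 pos [ 0.5577 -0.2143  0.1097] q6 1.30 t 18.12 tilt [-0.  0. -1.]
```

servo_tool(moves="-0.041 0.01 0 -105 0.01; -0.08 0.018 0 -105 0.01; -0.129 0.028 0 -105 0.01; -0.129 0.028 0 -105 0.01; -0.129 0.028 0 -105 0.01; -0.129 0.028 0 -105 0.01; -0.129 0.028 0 -105 0.01; -0.129 0.028 0 -105 0.01; -0.129 0.028 0 -105 0.01; -0.129 0.028 0 -105 0.01")

```text
time: 18.95
position: [0.4249, -0.2049, 0.108]
tool_rot: [0.883, 0.47, -0.001, -0.002]
ft_force: [0.0, -0.3, -1.1]
grip_width: 0.0217
grip_force: 20.0
```

servo_tool(moves="0 0 0 -34 0.01; 0 0 0 -34 0.01; 0 0 0 -34 0.01; 0 0 0 -34 0.01; 0 0 0 -34 0.01; 0 0 0.02 -34 0.01; 0 0 0.035 -34 0.01; 0 0 0.035 -34 0.01; 0 0 0.035 -34 0.01")

```text
time: 19.7
position: [0.4247, -0.2048, 0.0732]
tool_rot: [0.709, 0.705, -0.0, -0.003]
ft_force: [0.0, -0.0, 0.3]
grip_width: 0.0215
grip_force: 20.0
```

```bash
python3 -c "
from h import *
go(.4257,-.2037,.0388,89.4)"
```

```text
shift [0.0009 0.0012 0.0344] spin 0.3 psi0 89.7 pos [ 0.4247 -0.2048  0.0732] q6 -0.68 t 19.7 tilt [-0.004  0.004 -1.   ]
```

servo_tool(moves="0.001 0.001 0 0.3 0.01; 0.001 0.001 0.01 0.3 0.01; 0.001 0.001 0.018 0.3 0.01; 0.001 0.001 0.025 0.3 0.01; 0.001 0.001 0.025 0.3 0.01; 0.001 0.001 0.025 0.3 0.01")

```text
time: 20.2
position: [0.4271, -0.2048, 0.0498]
tool_rot: [0.711, 0.703, -0.0, -0.0]
ft_force: [0.1, -0.1, -1.0]
grip_width: 0.0214
grip_force: 20.0
```

```bash
python3 -c "
from h import *
go(.4257,-.2037,.0388,89.4)"
```

```text
shift [ 0.0011 -0.0014  0.011 ] spin -0.0 psi0 89.4 pos [ 0.4271 -0.2048  0.0498] q6 -0.67 t 20.2 tilt [-0.001  0.001 -1.   ]
```

servo_tool(moves="0.001 -0.0014 0.003 0 0.01; 0.001 -0.0014 0.006 0 0.01; 0.001 -0.0014 0.009 0 0.01; 0.001 -0.0014 0.012 0 0.01; 0.001 -0.0014 0.013 0 0.01; 0.001 -0.0014 0.013 0 0.01; 0.001 -0.0014 0.013 0 0.01")

```text
time: 20.78
position: [0.426, -0.2041, 0.0382]
tool_rot: [0.711, 0.703, 0.0, 0.0]
ft_force: [-1.1, 1.0, 13.0]
grip_width: 0.0214
grip_force: 20.0
```

servo_tool(moves="0 0 -0.002 0 0.034; 0 0 -0.002 0 0.034; 0 0 -0.002 0 0.034; 0 0 -0.002 0 0.034; 0 0 -0.002 0 0.034; 0 0 -0.03 0 0.034; 0 0 -0.07 0 0.034; 0 0 -0.08 8 0.034; 0 0 -0.08 16 0.034; 0 0 -0.08 24 0.034")

```text
time: 21.62
position: [0.4265, -0.2044, 0.1181]
tool_rot: [0.831, 0.556, 0.0, 0.001]
ft_force: [-0.2, 0.0, 0.3]
grip_width: 0.0338
grip_force: 0.0
```

```bash
python3 -c "
from h import *
go(.552,-.118,.10,-9.5)"
```

```text
shift [0.1278 0.083  0.0183] spin 77.1 psi0 67.6 pos [ 0.4265 -0.2044  0.1181] q6 -0.29 t 21.62 tilt [ 0.002 -0.002 -1.   ]
```

servo_tool(moves="0 0 0 77 0.034; 0 0 0 77 0.034; 0 0 0 77 0.034; 0.02 0.015 0 77 0.034; 0.04 0.03 0 77 0.034; 0.06 0.045 0 77 0.034; 0.08 0.06 0 77 0.034; 0.11 0.07 0 77 0.045; 0.128 0.083 0 77 0.045; 0.128 0.083 0 77 0.045")

```text
time: 22.45
position: [0.5545, -0.1145, 0.1169]
tool_rot: [0.999, -0.034, 0.002, 0.0]
ft_force: [-0.3, -1.1, 0.0]
grip_width: 0.0432
grip_force: 0.0
```

servo_tool(moves="0 0 0 5 0.045; 0 0 0.03 5 0.045; 0 0 0.06 5 0.045; 0 0 0.07 5 0.045; 0 0 0.07 5 0.045; 0 0 0.07 5 0.045")

```text
time: 22.95
position: [0.5506, -0.1165, 0.0467]
tool_rot: [0.997, -0.076, -0.001, -0.0]
ft_force: [1.5, -0.6, 0.5]
grip_width: 0.0447
grip_force: 0.0
```

```bash
python3 -c "
from h import *
go(.552,-.118,.0075,-9.5)"
```

```text
shift [0.0016 0.0013 0.0392] spin 0.8 psi0 -8.7 pos [ 0.5506 -0.1165  0.0467] q6 1.32 t 22.95 tilt [-0.001  0.001 -1.   ]
```

servo_tool(moves="0.001 0.001 0.018 0.8 0.045; 0.001 0.001 0.034 0.8 0.045; 0.001 0.001 0.038 0.8 0.045; 0.001 0.001 0.038 0.8 0.045; 0.001 0.001 0.038 0.8 0.01; 0.001 0.001 0.038 0.8 0.01; 0.001 0.001 0.038 0.8 0.01; 0.001 0.001 0.038 0.8 0.01; 0.001 0.001 0.038 0.8 0.01; 0.001 0.001 0.038 0.8 0.01")

```text
time: 23.78
position: [0.5522, -0.1179, 0.0098]
tool_rot: [0.997, -0.083, 0.001, 0.0]
ft_force: [-0.5, 0.1, 5.0]
grip_width: 0.0217
grip_force: 20.0
```

servo_tool(moves="0 0 0 0 0.01; 0 0 0 0 0.01; 0 0 -0.03 0 0.01; 0 0 -0.06 0 0.01; 0 0 -0.09 0 0.01; 0 0 -0.1 0 0.01; 0 0 -0.1 0 0.01; 0 0 -0.1 0 0.01")

```text
time: 24.45
position: [0.5515, -0.1176, 0.1089]
tool_rot: [0.997, -0.083, 0.0, 0.0]
ft_force: [-0.1, -0.4, -0.8]
grip_width: 0.0216
grip_force: 20.0
```

```bash
python3 -c "
from h import *
go(.358,-.2045,.10,89.4)"
```

```text
shift [-0.1765  0.1177  0.0089] spin -98.9 psi0 -9.5 pos [ 0.5515 -0.1176  0.1089] q6 1.33 t 24.45 tilt [-0. -0. -1.]
```

servo_tool(moves="-0.03 0.02 0 -99 0.01; -0.06 0.04 0 -99 0.01; -0.09 0.06 0 -99 0.01; -0.12 0.08 0 -99 0.01; -0.15 0.1 0 -99 0.01; -0.1765 0.118 0 -99 0.01; -0.1765 0.118 0 -99 0.01; -0.1765 0.118 0 -99 0.01; -0.1765 0.118 0 -99 0.01; -0.1765 0.118 0 -99 0.01")

```text
time: 25.28
position: [0.3567, -0.2041, 0.1074]
tool_rot: [0.864, 0.503, -0.001, -0.002]
ft_force: [0.4, 0.9, -1.1]
grip_width: 0.0217
grip_force: 20.0
```

servo_tool(moves="0 0 0 -28 0.01; 0 0 0 -28 0.01; 0 0 0 -28 0.01; 0 0 0 -28 0.01; 0 0 0.02 -28 0.01; 0 0 0.04 -28 0.01; 0 0 0.05 -28 0.01; 0 0 0.05 -28 0.01; 0 0 0.05 -28 0.01")

```text
time: 26.03
position: [0.357, -0.2038, 0.0576]
tool_rot: [0.719, 0.695, -0.0, -0.002]
ft_force: [-0.3, 0.5, -0.1]
grip_width: 0.0219
grip_force: 20.0
```

```bash
python3 -c "
from h import *
go(.358,-.2037,.0378,89.4)"
```

```text
shift [0.0001 0.0011 0.0198] spin -1.3 psi0 88.1 pos [ 0.357  -0.2038  0.0576] q6 -0.76 t 26.03 tilt [-0.003  0.003 -1.   ]
```

servo_tool(moves="0 0.001 0 -1.3 0.01; 0 0.001 0.005 -1.3 0.01; 0 0.001 0.008 -1.3 0.01; 0 0.001 0.008 -1.3 0.01; 0 0.001 0.008 -1.3 0.01")

```text
time: 26.45
position: [0.3592, -0.2049, 0.0511]
tool_rot: [0.711, 0.703, -0.0, 0.0]
ft_force: [-0.1, -0.1, -0.9]
grip_width: 0.0221
grip_force: 20.0
```

```bash
python3 -c "
from h import *
go(.358,-.2037,.0378,89.4)"
```

```text
shift [ 0.0012 -0.0012  0.0133] spin -0.0 psi0 89.4 pos [ 0.3592 -0.2049  0.0511] q6 -0.78 t 26.45 tilt [ 0. -0. -1.]
```

servo_tool(moves="0.001 -0.001 0.004 0 0.01; 0.001 -0.001 0.008 0 0.01; 0.001 -0.001 0.011 0 0.01; 0.001 -0.001 0.014 0 0.01; 0.001 -0.001 0.015 0 0.01; 0.001 -0.001 0.015 0 0.01; 0.001 -0.001 0.015 0 0.01")

```text
time: 27.03
position: [0.3581, -0.2039, 0.0369]
tool_rot: [0.711, 0.703, -0.0, 0.0]
ft_force: [-1.3, 0.8, 16.1]
grip_width: 0.0218
grip_force: 20.0
```

servo_tool(moves="0 0 -0.002 0 0.034; 0 0 -0.002 0 0.034; 0 0 -0.002 0 0.034; 0 0 -0.002 0 0.034; 0 0 -0.002 0 0.034; 0 0 -0.03 0 0.034; 0 0 -0.07 0 0.034; 0 0 -0.08 0 0.034; 0 0 -0.08 0 0.034")

```text
time: 27.78
position: [0.3596, -0.2052, 0.1182]
tool_rot: [0.711, 0.703, 0.0, 0.003]
ft_force: [0.6, -0.6, 0.1]
grip_width: 0.0337
grip_force: 0.0
```

```bash
python3 -c "
from h import *
go(.394,-.430,.11,89.4)"
```

```text
shift [-0.2244  0.0368  0.0093] spin -0.0 psi0 89.4 pos [ 0.3596 -0.2052  0.1182] q6 -0.78 t 27.78 tilt [ 0.004 -0.004 -1.   ]
```

servo_tool(moves="-0.04 0.007 0 0 0.06; -0.08 0.014 0 0 0.06; -0.12 0.02 0 0 0.06; -0.16 0.027 0 0 0.06; -0.2 0.034 0 0 0.06; -0.225 0.036 0 0 0.06; -0.225 0.036 0 0 0.06; -0.225 0.036 0 0 0.06; -0.225 0.036 0 0 0.06")

```text
time: 28.53
position: [0.3906, -0.4273, 0.1142]
tool_rot: [0.711, 0.703, 0.001, -0.002]
ft_force: [-0.4, 0.6, -0.8]
grip_width: 0.0597
grip_force: 0.0
```

```bash
python3 - <<'E'
from h import *
go(.394,-.430,.0525,89.4)
im=cams.camera('top');S=4;x0,y0=225,150
big=cv2.resize(im,None,fx=S,fy=S,interpolation=cv2.INTER_CUBIC)
cv2.imwrite('pics/t3.png',big[230*S:310*S,240*S:400*S])
r,b=big[...,2].astype(int),big[...,0].astype(int)
for roi in((248,240,318,272),(248,272,318,305)):
    m=np.zeros(r.shape,'uint8');X0,Y0,X1,Y1=[v*S for v in roi];m[Y0:Y1,X0:X1]=((r-b)[Y0:Y1,X0:X1]>60)
    c=max(cv2.findContours(m,0,1)[0],key=cv2.contourArea).reshape(-1,2)
    print(cv2.minAreaRect(np.float32(unproj('top',(c+.5)/S-.5,.046)*1000)))
m=((big[...,2].astype(int)-big[...,1])>50)
ys,xs=np.nonzero(m[235*S:310*S,325*S:400*S]);c=np.c_[xs+325*S,ys+235*S]
print(cv2.minEnclosingCircle(np.float32(unproj('top',(c+.5)/S-.5,.059)*1000)))
E
```

```text
shift [-0.0029  0.0036  0.0616] spin -0.0 psi0 89.4 pos [ 0.3906 -0.4273  0.1142] q6 -1.01 t 28.53 tilt [-0.002  0.004 -1.   ]
((429.9460754394531, -226.3671875), (33.40224838256836, 81.01306915283203), 0.5634601712226868)
((392.3707275390625, -235.39981079101562), (3.8882029056549072, 9.229275703430176), 0.5508001446723938)
((435.5416259765625, -322.86163330078125), 42.65363311767578)
```

View pics/t3.png

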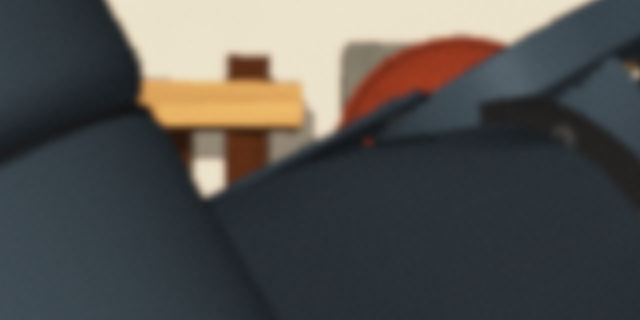

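The far light slat is on straight and the rest is hidden by the arm. I'll go down behind the plate with the fingers 40 mm apart.

servo_tool(moves="0 0.002 0.03 0 0.04; 0 0.002 0.05 0 0.04; 0 0.002 0.059 0 0.04; 0 0.002 0.059 0 0.04; 0 0.002 0.059 0 0.04; 0 0.002 0.059 0 0.04")

```text
time: 29.08
position: [0.3942, -0.4295, 0.058]
tool_rot: [0.711, 0.703, -0.0, 0.001]
ft_force: [0.4, 0.1, 0.4]
grip_width: 0.0406
grip_force: 0.0
```

```bash
python3 -c "
from h import *
go(.3935,-.414,.0515,89.4);print(get_obs()['grip_width'])
im=cams.camera('scene');cv2.imwrite('pics/s4.png',cv2.resize(im[210:340,240:400],None,fx=4,fy=4,interpolation=cv2.INTER_CUBIC))"
```

```text
shift [ 0.0155 -0.0009  0.0065] spin 0.0 psi0 89.4 pos [ 0.3942 -0.4295  0.058 ] q6 -1.01 t 29.08 tilt [ 0.001 -0.001 -1.   ]
0.04062021651173549
```

servo_tool(moves="0 -0.001 0.0065 0 0.04; 0 -0.001 0.0065 0 0.04; 0.005 -0.001 0.0065 0 0.04; 0.01 -0.001 0.0065 0 0.04; 0.014 -0.001 0.0065 0 0.04; 0.018 -0.001 0.0065 0 0.04; 0.022 -0.001 0.0065 0 0.04; 0.026 -0.001 0.0065 0 0.04")

```text
time: 29.8
position: [0.3932, -0.4032, 0.0507]
tool_rot: [0.711, 0.703, -0.0, 0.0]
ft_force: [-0.6, -1.3, -0.0]
grip_width: 0.0403
grip_force: 0.4
```

```bash
python3 -c "
from h import *
go(.3925,-.2765,.051,89.4);print(get_obs()['ft_force'])
im=cams.camera('scene');cv2.imwrite('pics/s4.png',cv2.resize(im[210:340,240:400],None,fx=4,fy=4,interpolation=cv2.INTER_CUBIC))"
```

```text
shift [ 0.1267 -0.0021 -0.0004] spin -0.0 psi0 89.4 pos [ 0.3932 -0.4032  0.0507] q6 -0.99 t 29.8 tilt [ 0.    -0.001 -1.   ]
[-0.55574477 -1.28133951 -0.01855614]
```

The y force and pad force show contact, so I'll push on at a steady pace.

servo_tool(moves="0.009 0 0 0 0.04; 0.018 0 0 0 0.04; 0.027 0 0 0 0.04; 0.036 -0.001 0 0 0.04; 0.045 -0.001 0 0 0.04; 0.054 -0.001 0 0 0.04; 0.063 -0.001 0 0 0.04; 0.072 -0.001 0 0 0.04; 0.08 -0.001 0 0 0.04; 0.086 -0.001 0 0 0.04")

```text
time: 30.68
position: [0.3926, -0.3157, 0.0504]
tool_rot: [0.711, 0.703, 0.0, -0.001]
ft_force: [0.3, -1.3, -0.3]
grip_width: 0.04
grip_force: 0.3
```

```bash
python3 -c "
from h import *
go(.3925,-.2765,.051,89.4);print(get_obs()['ft_force'])
im=cams.camera('scene');cv2.imwrite('pics/s5.png',cv2.resize(im[200:320,230:390],None,fx=4,fy=4,interpolation=cv2.INTER_CUBIC))"
```

```text
shift [ 0.0392 -0.0005 -0.0005] spin -0.0 psi0 89.4 pos [ 0.3926 -0.3157  0.0504] q6 -0.89 t 30.68 tilt [-0.001  0.001 -1.   ]
[ 0.32293684 -1.31572191 -0.33853226]
```

View pics/s5.png

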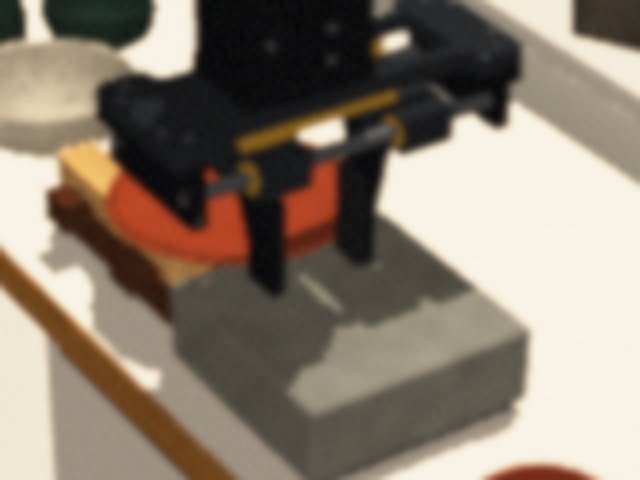

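The plate is sliding level onto the riser, pushed by both fingers. About 38 mm to go.

servo_tool(moves="0.008 0 0 0 0.04; 0.016 0 0 0 0.04; 0.022 0 0 0 0.04; 0.028 0 0 0 0.04; 0.033 0 0 0 0.04; 0.036 0 0 0 0.04; 0.038 0 0 0 0.04; 0.038 0 0 0 0.04; 0.038 0 0 0 0.04")

```text
time: 31.48
position: [0.3934, -0.2793, 0.0506]
tool_rot: [0.711, 0.703, 0.0, -0.0]
ft_force: [0.0, 0.5, 0.5]
grip_width: 0.0402
grip_force: 0.0
```

servo_tool(moves="-0.02 0 0 0 0.04; -0.04 0 -0.03 0 0.04; -0.07 0 -0.07 0 0.04; -0.11 0 -0.11 0 0.04; -0.15 0 -0.15 0 0.04; -0.19 0 -0.15 0 0.04; -0.23 0 -0.15 0 0.04; -0.26 0 -0.15 0 0.04; -0.26 0 -0.15 0 0.04")

```text
time: 32.23
position: [0.39, -0.5464, 0.2023]
tool_rot: [0.712, 0.702, -0.002, 0.004]
ft_force: [0.3, -0.9, 0.5]
grip_width: 0.0395
grip_force: 0.0
```

```bash
python3 - <<'E'
from h import *
print(np.round(get_obs()['position'],3))
im=cams.camera('top');cv2.imwrite('pics/t6.png',im);S=4
big=cv2.resize(im,None,fx=S,fy=S,interpolation=cv2.INTER_CUBIC).astype(int)
ys,xs=np.nonzero((big[...,2]-big[...,1]>50)[235*S:310*S,235*S:330*S]);c=np.c_[xs,ys]+[235*S,235*S]
w=unproj('top',(c+.5)/S-.5,.057)*1000
print(len(w),cv2.minEnclosingCircle(np.float32(w)),w.min(0),w.max(0))
E
```

```text
[ 0.39  -0.546  0.202]
517 ((420.56024169921875, -262.28802490234375), 15.71784782409668) [ 406.32208595 -269.42287123] [ 434.80817044 -255.63050271]
```

```bash
python3 - <<'E'
from h import *
im=cams.camera('scene');cv2.imwrite('pics/s7.png',im);S=4
big=cv2.resize(im,None,fx=S,fy=S,interpolation=cv2.INTER_CUBIC).astype(int)
def el(f,z,roi):
    m=np.zeros(big.shape[:2],'uint8');x0,y0,x1,y1=[v*S for v in roi];m[y0:y1,x0:x1]=(big[...,2]-big[...,1]>50)[y0:y1,x0:x1]
    c=max(cv2.findContours(m,0,1)[0],key=cv2.contourArea).reshape(-1,2)
    w=unproj('scene',(c+.5)/S-.5,z)*1000;print(np.round(cv2.fitEllipse(np.float32(w))[0],1),np.round(cv2.fitEllipse(np.float32(w))[1],1),cv2.minEnclosingCircle(np.float32(w)))
    return c
el(0,.056,(225,215,350,300))
im=cv2.imread('pics/scene0.png');big=cv2.resize(im,None,fx=S,fy=S,interpolation=cv2.INTER_CUBIC).astype(int)
el(0,.058,(270,245,360,300))
o=get_obs();print(o['ft_force'],o['time'])
E
```

```text
[ 393.9 -213. ] [130.3 133.5] ((392.7915344238281, -217.03013610839844), 71.2594223022461)
[ 394.  -346.1] [128.7 130.2] ((394.69830322265625, -344.7041931152344), 67.330322265625)
[0.26563657 0.51817817 1.00582888] 32.3333
```

```bash
python3 -c "
from rig import job
print(job.hand_in())"
```

```text
the job is handed in; nothing more can be done
None
```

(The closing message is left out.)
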